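Turn the cake spatula over in its crock

ROBOT

A 6-joint arm with a two-finger parallel gripper is mounted at the origin on a cart in front of the work surface, level with it; the furniture and walls round the work are solid. World frame = base frame: x ahead of the robot, y to its left, z up, the work surface at z = 0. Lengths are in mm, angles in rad, forces in N, time in s.
With the tool pointing down it reaches from about 250 to 725 mm from the base axis. Payload 4 kg.
Tool frame: the origin (TCP) lies at the centre of the arm's flange, where the gripper is bolted on; the fingertips stand 173 mm ahead of it and the grasp point (between the pads) lies 155 mm ahead of it (robot.tcp_to_grasp is the distance from the TCP to the grasp point, in mm); z points along the fingers, x is the direction in which the jaws open and shut, and the axes are right-handed (so a half turn about z gives the same grasp; the last joint's range is limited). The gripper opens to 85 mm and grips with 20 to 120 N. Pads are 22 mm wide; open, the fingers measure 114 mm over their backs; the gripper's body (76 mm by 85 mm) begins 54 mm behind the grasp point. The pads swing forward as they close: fully open they stand 13 mm farther back than shut.
Start: joints at [-1.173, 0.241, 0.005, 1.335, 0, 1.571], TCP at [193.694, -460.959, 404.706] pointing down, gripper open.
Joint ranges: [-2.72, 2.72], [-1.05, 1.87], [-1.09, 1.28], [-1.99, 2.15], [-1.42, 1.44], [-3.14, 3.14]. Speed limits (rad/s): [2.79, 2.79, 3.14, 3.14, 3.14, 3.14].

INTERFACE

Orientations are given as a unit quaternion [w, x, y, z].
In Python, from station import robot gives the robot as it stands. The module is installed in compiled form; this text tells all that it offers.
- The arm moves only by the tool carry_out, never from a script. Its argument "moves" is a list of rows, each a list of 7 numbers: the shift along the tool's x, y, z in m, then the turn, a rotation vector about the tool's x, y, z in rad, then the closure, from 0 (fully open) to 1 (shut). A call has 1 to 10 rows; each row is the pose to reach, as a shift and turn from the pose commanded when the call began, along the tool's axes at that moment; what a row does not reach only later rows make up. A row lasts 1/8 s, in which the tool goes at most 62.5 mm and 10.7 degrees, less where a joint would pass 70% of its speed; a pose out of reach is approached as far as the arm can. A call with a gripper value outside its range is refused whole. The fingers move at their own pace and stop on an object; "force" is the grip in N (left out, the last holds). Time passes only in rows, so rows that repeat a pose let the fingers close. It gives the time, the measured TCP pose, the force and the opening at its end, in the units of the state.
- robot.state(): the state, without advancing time (a new reading comes with each control period).
- robot.snapshot(name): name is "scene" or "top" or "wrist"; returns the picture (420x560x3 uint8, red, green, blue); there is no depth.
- robot.camera_info(name): a dict with "camera_matrix" (3x3 intrinsics, pixels), "world_to_cam" (4x4, takes a point from world to camera coordinates). Camera axes: x right, y up, looking along -z (the intrinsics and any distortion apply to the point x, -y, -z); pixel columns grow to the right and rows downward; lengths in mm; the calibration is good to about 2 mm. A picture is of the moment at which its call begins: read the wrist's pose just before it. camera_info takes no time and is no camera call; for the wrist camera it gives the pose at the moment of the call.
- robot.close_job(): hands the job in, once; it reports no verdict.
Trained networks look in the newest picture that a camera, given by its name, has taken for a name from the list of things; names that differ only in an ending like _2 or _b are one class to them, and where a whole thing is asked for, a point or a joint stands for the part that bears it (a point fixed in the world has none). Each returns a list of dicts, best first, with "confidence" (0 to 1); they miss things now and then, are a little off and sometimes report something else, mostly with a low value. They report only what shows in the picture. A call takes as long as a camera call. They do not tell look-alikes from the thing itself.
- robot.find_in(camera, query): "point" ([column, row] as shares, 0 to 1, of the picture: columns of its width, rows of its height, amid what is visible of it).
- robot.trace(camera, query): "pixels" (420x560 bool, what is visible of it) and "point" ([column, row] as shares, 0 to 1, of the picture: columns of its width, rows of its height, amid what is visible of it).
The state is a dict: "time_s": time; "joint_positions": joint angles; "dq": joint speeds; "effort": joint torques, N m; "eef_pos": TCP position; "tcp_rot": TCP orientation; "force": force on the tool from outside, world axes, zero at the start; "wrist_torque": the same for the moment, N m; "grip_width": finger opening in mm.
Only numpy, scipy, OpenCV 4.12 (cv2) and the standard library are available. Lean on these libraries where they do the work, as an engineer would, in place of code of your own. Each camera call takes 0.05 s, during which the arm holds its last target. There are 200 camera calls.

TASK

The cake spatula was put back blade-down in the steel crock. Pull it out, turn it end for end and stand it in the crock again with the handle down and the blade up, lowering it in rather than dropping it. Leave the crock standing where it is and the other things on the counter alone.

Things in the scene. Friction and masses are not known exactly. Their poses are not given: they have to be found in the camera images.
- crock: Loose, plain brushed-steel round cup, 68 mm in diameter and 95 mm high, 0.4 kg, standing on the counter. Origin at the centre of its underside, z up. The inside is 56 mm wide, its floor 5 mm above the underside.
- crock_mouth (a point): Centre of the crock's open mouth, level with its rim, 95 mm above the counter.
- spatula: Cake spatula, loose, rigid, 235 mm long, about 0.09 kg: black handle, neck and flat steel blade in one line. z runs along it from handle to blade (points down at the start, must point up at the end), x across its width, y through its thickness. Origin on the blade, 48 mm from its tip and 187 mm from the handle's end.
- spatula_center (a point): Point on the spatula's centre line half-way along it, 117.5 mm from either end, on the handle; axes as the spatula's. At the start the blade's tip stands on the crock's floor and the handle leans flat side on against the rim, 0.3 to 0.5 rad from upright, away from the robot (towards about +x, within 50 degrees), so that x lies about level.
- spatula_handle_end (a point): Middle of the flat end of the straight black handle, axes as the spatula's. The handle is 140 mm long, 20 mm wide (x), 16 mm thick (y); then comes a steel neck 20 mm long, 16 mm wide, 7 mm thick.
- spatula_blade_tip (a point): Farthest point of the blade's round tip. The blade is flat steel, 74 mm long, 44 mm wide (x), 4 mm thick (y), in the handle's middle plane.
- espresso_cup: Bystander, loose: white cup with a pink band, 60 mm wide with its handle 87 mm, 56 mm high, origin under it.
- honey_jar: Bystander, loose: honey jar with a green lid, 68 mm wide, 84 mm high, behind the crock, origin under it
- jam_jar: Bystander, loose: jam jar with a red lid, 65 mm wide, 97 mm high, to the right of the crock, origin under it
- card_terminal: Bystander, fixed: card terminal, 149 x 75 x 64 mm high, long side along its x, origin under it.
Not all that is in view belongs to the job. What is shaped like the crock but purple is not meant.

How it is judged:
By the outcome, as a careful person would: the job done as asked, in the order asked, and still so for the second after the job is handed in, with the robot touching nothing.
It also fails if it takes over 54 s, if anything falls off the work surface, if the arm or the gripper's body presses on something with over 40 N, if the wrist force passes 120 N, or if a joint passes its speed limit or range.

## Working session

There is one attempt and no reset: what is moved stays moved. The work goes in short steps, Python scripts to look and compute and a tool call to move; the robot and the scene stay as the last step left them, time stands still between calls to the robot, and variables do not carry over. Pictures are saved under pics/ and viewed, on a budget of 10 in all, crops included, one or two more only if the job needs it, and the job is handed in when it is done.

Besides the shell and the picture viewer there is one more tool, called after "Request:" by a JSON object that holds its "fn" and its "kwargs", one argument or row to a line. carry_out: Moves the arm, as the interface text tells. Its arguments: {"type":"object","properties":{"moves":{"type":"array","items":{"type":"array","items":{"type":"number"}}},"force":{"type":"number"}},"required":["moves"]}

```bash
mkdir -p pics; python3 - <<'E'
from station import robot
import cv2,numpy as np
print(robot.state())
ims=[]
for n in ["scene","top"]:
    im=robot.snapshot(n); ims.append(im)
    cv2.imwrite(f"pics/{n}0.png",im[:,:,::-1])
    i=robot.camera_info(n); print(n,np.round(i["camera_matrix"],1).tolist(),np.round(i["world_to_cam"],3).tolist(),[k for k in i])
    for q in ["crock","spatula","spatula_handle_end","spatula_blade_tip","espresso_cup","honey_jar","jam_jar","card_terminal"]:
        print(q,[(round(d["point"][0]*560,1),round(d["point"][1]*420,1),round(d["confidence"],2)) for d in robot.find_in(n,q)])
E
```

```text
{'time_s': 0.0, 'joint_positions': array([-1.17301334e+00,  2.41427683e-01,  3.70495302e-03,  1.33517029e+00,
       -4.40414476e-05,  1.57078800e+00]), 'dq': array([ 0.00019369, -0.0004552 , -0.00091837,  0.00105329, -0.00113382,
       -0.00050902]), 'effort': array([ 1.61585020e-03, -3.72320151e+01,  2.52407974e+01,  1.69173680e-02,
       -4.18131833e-05,  4.90799167e-06]), 'eef_pos': array([ 193.57919955, -460.71762946,  403.79785861]), 'tcp_rot': array([-5.61875551e-04,  8.32881015e-01, -5.53451095e-01, -8.85331033e-04]), 'force': array([ 0.10051452, -0.24208748,  0.7783326 ]), 'wrist_torque': array([-0.00228269, -0.03825932,  0.00850311]), 'grip_width': 85.47722630361835}
scene [[442.8, 0.0, 281.4], [0.0, 442.8, 201.8], [0.0, 0.0, 1.0]] [[-0.709, -0.705, 0.001, 312.798], [0.267, -0.266, 0.926, -345.277], [-0.653, 0.657, 0.377, -844.792], [0.0, 0.0, 0.0, 1.0]] ['camera_matrix', 'world_to_cam']
crock [(328.7, 222.0, 0.79), (385.7, 216.5, 0.39), (280.1, 216.5, 0.28)]
spatula [(325.1, 191.1, 0.79)]
spatula_handle_end [(324.0, 190.1, 0.75)]
spatula_blade_tip [(325.0, 189.6, 0.86)]
espresso_cup [(275.3, 281.9, 0.59)]
honey_jar [(280.0, 215.0, 0.97)]
jam_jar [(366.9, 205.4, 0.67)]
card_terminal [(209.4, 320.4, 0.93), (371.6, 207.9, 0.47)]
top [[514.2, 0.0, 276.3], [0.0, 514.2, 216.1], [0.0, 0.0, 1.0]] [[-0.005, -1.0, 0.011, -150.357], [0.987, -0.003, 0.162, -565.694], [-0.162, 0.011, 0.987, -1348.773], [0.0, 0.0, 0.0, 1.0]] ['camera_matrix', 'world_to_cam']
crock [(331.0, 228.3, 0.83), (406.1, 272.5, 0.65)]
spatula [(344.8, 210.5, 0.75)]
spatula_handle_end [(346.1, 208.1, 0.67)]
spatula_blade_tip [(349.4, 210.7, 0.56)]
espresso_cup [(218.0, 259.2, 0.87), (138.3, 255.7, 0.28)]
honey_jar [(313.8, 165.8, 0.95)]
jam_jar []
card_terminal [(140.6, 257.5, 0.77)]
```

View pics/scene0.png

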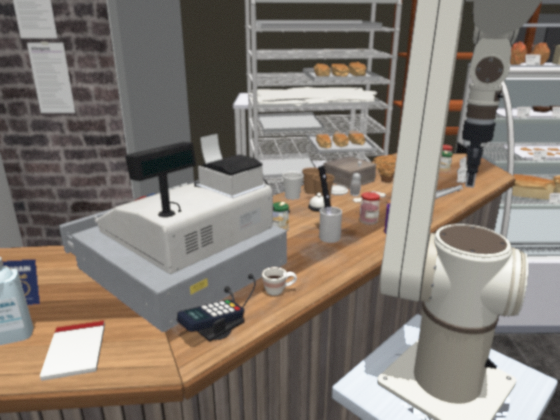

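View pics/top0.png

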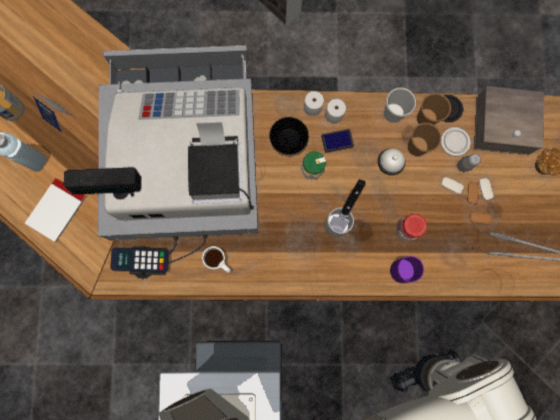

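The scene view shows the crock at (330,225) with the handle up to (324,168). The top view shows the crock mouth at about (341,220) and the handle end at (361,183), leaning away and to the right. The purple cup at (406,270) is the decoy. Next I'll measure from the masks.

```bash
cat > h.py <<'E'
from station import robot
import cv2,numpy as np
from scipy.spatial.transform import Rotation as R
def P(n):
    i=robot.camera_info(n); F=np.diag([1,-1,-1.])
    W=np.array(i["world_to_cam"]); return np.array(i["camera_matrix"])@F@W[:3]
def proj(n,X,M=None):
    M=P(n) if M is None else M
    p=np.c_[np.atleast_2d(X),np.ones(len(np.atleast_2d(X)))]@M.T; return p[:,:2]/p[:,2:]
def onz(n,uv,z,M=None):
    M=P(n) if M is None else M; u,v=uv
    A=np.array([M[0]-u*M[2],M[1]-v*M[2]]); return np.linalg.solve(A[:,:2],-(A[:,2]*z+A[:,3]))
def tri(uvs,Ms):
    A=[];
    for (u,v),M in zip(uvs,Ms): A+= [M[0]-u*M[2],M[1]-v*M[2]]
    A=np.array(A); return np.linalg.lstsq(A[:,:3],-A[:,3],rcond=None)[0]
E
python3 - <<'E'
from h import *
out=[]
for n,(x,y) in {"scene":(290,150),"top":(310,165)}.items():
    im=robot.snapshot(n)[:,:,::-1].copy()
    for q in ["crock","spatula"]:
        t=robot.trace(n,q)[0]; m=t["pixels"]; ys,xs=np.nonzero(m)
        print(n,q,round(t["confidence"],2),xs.min(),xs.max(),ys.min(),ys.max(),m.sum())
        pts=np.c_[xs,ys].astype(float); c=pts.mean(0); _,_,v=np.linalg.svd(pts-c,full_matrices=False); s=(pts-c)@v[0]
        print(" c",c.round(1),"axis",v[0].round(3),"ends",(c+v[0]*s.min()).round(1),(c+v[0]*s.max()).round(1))
    out.append(cv2.resize(im[y:y+100,x:x+80],(400,500),interpolation=cv2.INTER_CUBIC))
cv2.imwrite("pics/crop1.png",np.hstack(out))
for q,uv in dict(crock=(341,221),purple=(406,269),jam=(413,226),honey=(314,164),cup=(214,258)).items():
    print(q,onz("top",uv,dict(crock=95,purple=95,jam=97,honey=84,cup=56)[q]).round())
E
```

```text
scene crock 0.74 318 341 207 241 755
 c [329.4 224. ] axis [-0.017  1.   ] ends [329.7 206.9] [329.2 241.1]
scene spatula 0.66 318 330 165 213 316
 c [324.4 187.7] axis [0.157 0.988] ends [320.8 165.2] [328.4 213.1]
top crock 0.75 390 423 256 282 713
 c [407.  269.7] axis [-0.981  0.192] ends [423.3 266.5] [390.2 273. ]
top spatula 0.77 331 365 180 232 548
 c [347.3 208.3] axis [-0.481  0.877] ends [362.7 180.3] [335.1 230.5]
crock [ 544. -322.]
purple [ 418. -487.]
jam [ 529. -510.]
honey [ 701. -254.]
cup [451.  13.]
```

View pics/crop1.png

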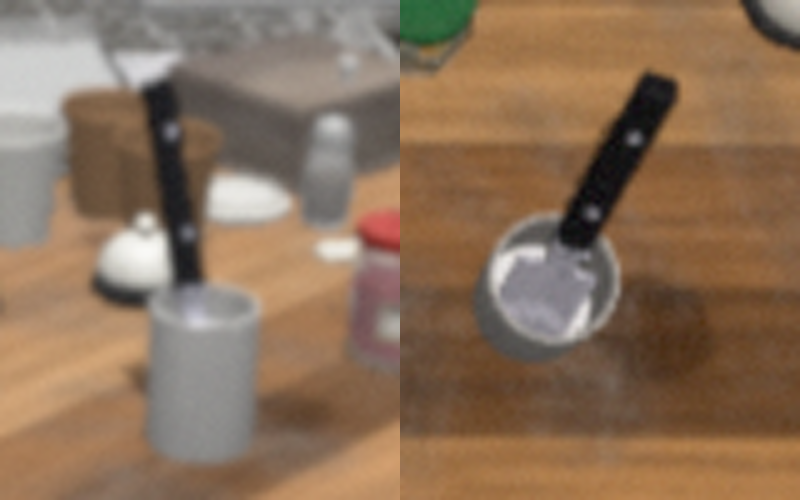

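The crop (5x) shows the top-view mouth centre at about (340.8,221), handle end (361.4,182.3) and handle base (345.2,213). In the scene view the handle end is at (321.6,167.2), the base at (327.6,206.5) and the rim centre at (330.8,211).

```bash
python3 - <<'E'
from h import *
Ms=[P("top"),P("scene")]
d={}
for k,a,b in [("end",(361.4,182.3),(321.6,167.2)),("base",(345.2,213),(327.6,206.5)),("mouth",(340.8,221),(330.8,211))]:
    X=tri([a,b],Ms); d[k]=X; print(k,X.round(1),[ (proj(0,X,M)[0]-np.array(p)).round(1) for M,p in zip(Ms,(a,b))])
v=d["end"]-d["base"]; print(np.linalg.norm(v),(v/np.linalg.norm(v)).round(3),"lean",np.arccos(v[2]/np.linalg.norm(v)),"az",np.degrees(np.arctan2(v[1],v[0])))
# joint least-squares: tip on floor, length known
from scipy.optimize import least_squares
def f(p):
    x,y,l,az=p; u=np.array([np.sin(l)*np.cos(az),np.sin(l)*np.sin(az),np.cos(l)]); t=np.array([x,y,5+2])
    r=[]
    for M,a,b in zip(Ms,((361.4,182.3),(321.6,167.2)),((345.2,213),(327.6,206.5))):
        r+=list(proj(0,t+235*u,M)[0]-a)+list(proj(0,t+95*u,M)[0]-b)
    return r
s=least_squares(f,[540,-320,.4,-.4]); print(s.x.round(3),np.degrees(s.x[3]),np.round(s.fun,1))
E
```

```text
end [ 619.8 -358.2  209.8] [array([0.3, 0.3]), array([-0.4, -0. ])]
base [ 565.  -332.3   98.2] [array([-0.2, -0.3]), array([0.4, 0. ])]
mouth [ 544.1 -321.4   92.5] [array([-0. , -0.1]), array([0.1, 0. ])]
127.02304375745327 [ 0.432 -0.204  0.878] lean 0.49823579513719807 az -25.3277876367536
[ 5.26246e+02 -3.15820e+02  4.49000e-01 -4.14000e-01] -23.725747756722967 [ 0.3 -0.4 -0.4  0.5 -0.5 -2.6  0.6  1.7]
```

```bash
cat >> h.py <<'E'
def frame(az,pitch,flip=1):
    "tool axes: z at azimuth az (deg), pitched down by pitch (rad), x horizontal to the left (flip=-1: right)"
    a=np.radians(az); z=np.array([np.cos(pitch)*np.cos(a),np.cos(pitch)*np.sin(a),-np.sin(pitch)])
    x=flip*np.array([-np.sin(a),np.cos(a),0]); return R.from_matrix(np.c_[x,np.cross(z,x),z])
def rel(g,T,cur=None):
    "relative move bringing the grasp point to g with tool axes T"
    s=robot.state(); q=s["tcp_rot"]; R0=R.from_quat([q[1],q[2],q[3],q[0]]); p0=s["eef_pos"]
    p=np.array(g)-155*T.apply([0,0,1])
    return (R0.inv().apply(p-p0)/1000).round(4).tolist()+(R0.inv()*T).as_rotvec().round(4).tolist()
def st():
    s=robot.state(); q=s["tcp_rot"]; R0=R.from_quat([q[1],q[2],q[3],q[0]])
    print("t",round(s["time_s"],2),"q",s["joint_positions"].round(3),"F",s["force"].round(1),"w",round(s["grip_width"],1))
    print("tcp",s["eef_pos"].round(1),"grasp",(s["eef_pos"]+155*R0.apply([0,0,1])).round(1),"x",R0.apply([1,0,0]).round(3),"z",R0.apply([0,0,1]).round(3))
E
python3 - <<'E'
from h import *
T=frame(-24,.46); g=np.array([578,-339,121.]); z=T.apply([0,0,1])
print(rel(g-110*z,T)); print(T.as_matrix().round(3))
E
```

```text
[-0.1366, -0.2389, 0.1661, -0.5457, 1.2611, -2.0323]
[[ 0.407  0.406  0.819]
 [ 0.914 -0.181 -0.364]
 [-0.     0.896 -0.444]]
```

Request:
{"fn": "carry_out", "kwargs": {
  "moves": [
    [-0.13, -0.24, 0.0, -0.546, 1.261, -2.032, 0],
    [-0.13, -0.24, 0.0, -0.546, 1.261, -2.032, 0],
    [-0.13, -0.24, 0.0, -0.546, 1.261, -2.032, 0],
    [-0.13, -0.24, 0.0, -0.546, 1.261, -2.032, 0],
    [-0.13, -0.24, 0.0, -0.546, 1.261, -2.032, 0],
    [-0.13, -0.24, 0.0, -0.546, 1.261, -2.032, 0],
    [-0.13, -0.24, 0.0, -0.546, 1.261, -2.032, 0],
    [-0.13, -0.24, 0.0, -0.546, 1.261, -2.032, 0],
    [-0.13, -0.24, 0.0, -0.546, 1.261, -2.032, 0],
    [-0.13, -0.24, 0.0, -0.546, 1.261, -2.032, 0]
  ]
}}

```text
time_s: 2.45
eef_pos: [364.4, -247.7, 404.8]
tcp_rot: [0.38, 0.861, 0.231, 0.246]
force: [0.4, 0.2, -0.1]
grip_width: 85.6
```

```bash
python3 - <<'E'
from h import *
st()
T=frame(-24,.46); g=np.array([578,-339,121.]); z=T.apply([0,0,1])
print(rel(g-110*z,T))
E
```

```text
t 2.45 q [-0.555 -0.184 -0.693  0.13  -0.143  0.419] F [ 0.4  0.2 -0.1] w 85.6
tcp [ 364.4 -247.7  404.8] grasp [ 457.4 -331.4  313.3] x [0.771 0.586 0.248] z [ 0.6  -0.54 -0.59]
[-0.0407, -0.1315, 0.0932, -0.1269, 0.2942, -0.4733]
```

Request:
{"fn": "carry_out", "kwargs": {
  "moves": [
    [-0.0407, -0.1315, 0.0932, -0.127, 0.294, -0.473, 0],
    [-0.0407, -0.1315, 0.0932, -0.127, 0.294, -0.473, 0],
    [-0.0407, -0.1315, 0.0932, -0.127, 0.294, -0.473, 0],
    [-0.0407, -0.1315, 0.0932, -0.127, 0.294, -0.473, 0],
    [-0.0407, -0.1315, 0.0932, -0.127, 0.294, -0.473, 0]
  ]
}}

```text
time_s: 3.08
eef_pos: [360.4, -242.0, 236.1]
tcp_rot: [0.439, 0.717, 0.46, 0.286]
force: [0.6, 0.2, 0.9]
grip_width: 85.4
```

```bash
python3 - <<'E'
from h import *
st()
M=P("wrist"); im=robot.snapshot("wrist")
cv2.imwrite("pics/w1.png",im[:,:,::-1]); np.save("Mw1.npy",M)
tip=np.array([526.2,-315.8,7]);az=np.radians(-24)
for l in (.42,.46,.5):
    u=np.array([np.sin(l)*np.cos(az),np.sin(l)*np.sin(az),np.cos(l)])
    e=np.array([620,-358,213.]); print(l,proj(0,np.array([e,e-105*u,e-140*u]),M).round(1).tolist())
print("mouth",proj(0,[[544,-322,95]],M).round(1))
for q in ["spatula","crock"]:
    for t in robot.trace("wrist",q):
        ys,xs=np.nonzero(t["pixels"]); print(q,round(t["confidence"],2),xs.min(),xs.max(),ys.min(),ys.max())
E
```

```text
t 3.08 q [-0.652  0.253 -1.062 -0.837  0.203 -0.097] F [0.6 0.2 0.9] w 85.4
tcp [ 360.4 -242.   236.1] grasp [ 486.5 -298.8  166.2] x [0.414 0.91  0.006] z [ 0.813 -0.367 -0.451]
0.42 [[281.4, 340.7], [280.4, 219.8], [280.0, 173.7]]
0.46 [[281.4, 340.7], [280.4, 221.5], [280.0, 174.9]]
0.5 [[281.4, 340.7], [280.4, 223.4], [280.0, 176.5]]
mouth [[283.  176.5]]
spatula 0.71 368 442 104 204
crock 0.97 232 336 8 187
```

View pics/w1.png

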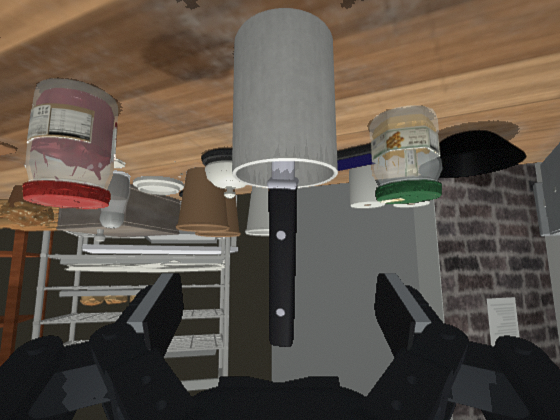

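Wrist view (upside down): the handle end is at (281,345), its base at (284,188), and the crock mouth is near (285,172). It is well centred between the fingers, so I'll refit with all three views.

```bash
python3 - <<'E'
from h import *
from scipy.optimize import least_squares
Ms=[P("top"),P("scene"),np.load("Mw1.npy")]
E_=[(361.4,182.3),(321.6,167.2),(281.5,344)]; B=[(345.2,213),(327.6,206.5),(284,188)]; w=[1,1,.5]
def u_(l,az): return np.array([np.sin(l)*np.cos(az),np.sin(l)*np.sin(az),np.cos(l)])
def f(p):
    e=p[:3]; u=u_(*p[3:]); r=[]
    for M,a,b,k in zip(Ms,E_,B,w): r+=list(k*(proj(0,e,M)[0]-a))+list(k*(proj(0,e-140*u,M)[0]-b))
    return r
s=least_squares(f,[620,-358,213,.46,-.42],x_scale=[10,10,10,.1,.1]); e=s.x[:3];u=u_(*s.x[3:]); print(s.x.round(3),np.round(s.fun,1))
g=e-108*u; print("grasp",g,"tip",e-235*u)
T=frame(-24,.47); print(rel(g,T), rel(g-60*T.apply([0,0,1]),T))
# crock rim check in wrist
print(proj(0,[[544,-322,95]],Ms[2]))
E
```

```text
[ 6.22598e+02 -3.59036e+02  2.18094e+02  4.93000e-01 -4.52000e-01] [ 1.2 -1.6 -1.2  0.7 -0.8 -2.8  0.4  1.4  0.   1.2 -0.3 -1.9]
grasp [ 576.59422928 -336.69998507  122.96837022] tip [ 522.49766236 -310.43457724   11.10823524]
[0.0019, 0.0008, 0.1068, 0.0105, 0.0047, -0.0068] [0.0016, 0.0014, 0.0468, 0.0105, 0.0047, -0.0068]
[[282.98463244 176.53450343]]
```

Request:
{"fn": "carry_out", "kwargs": {
  "moves": [
    [0.001, 0.001, 0.03, 0.01, 0.005, -0.007, 0],
    [0.002, 0.001, 0.06, 0.01, 0.005, -0.007, 0],
    [0.002, 0.001, 0.085, 0.01, 0.005, -0.007, 0],
    [0.002, 0.001, 0.107, 0.01, 0.005, -0.007, 0],
    [0.002, 0.001, 0.107, 0.01, 0.005, -0.007, 0]
  ]
}}

```text
time_s: 3.85
eef_pos: [451.7, -280.4, 193.7]
tcp_rot: [0.439, 0.714, 0.465, 0.286]
force: [0.4, -0.2, 0.7]
grip_width: 85.2
```

```bash
python3 - <<'E'
from h import *
st()
w=robot.snapshot("wrist"); s=robot.snapshot("scene"); 
c=cv2.resize(s[130:250,260:400],(490,420),interpolation=cv2.INTER_CUBIC)
cv2.imwrite("pics/w2.png",cv2.resize(np.hstack([w[:,130:430],c])[:,:,::-1],None,fx=1,fy=1))
E
```

```text
t 3.85 q [-0.594  0.483 -0.856 -0.866  0.158 -0.081] F [ 0.4 -0.2  0.7] w 85.2
tcp [ 451.7 -280.4  193.7] grasp [ 578.3 -336.5  123.9] x [ 0.405  0.914 -0.001] z [ 0.816 -0.362 -0.45 ]
```

View pics/w2.png

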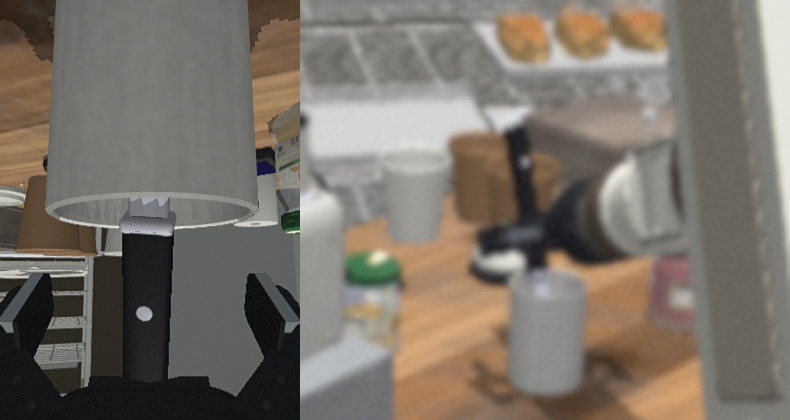

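The handle (column ~146 in the left crop) sits midway between the pads (50 and 247), clear of the crock rim. Closing now.

Request:
{"fn": "carry_out", "kwargs": {
  "moves": [
    [0, 0, 0, 0, 0, 0, 0.4],
    [0, 0, 0, 0, 0, 0, 0.8],
    [0, 0, 0, 0, 0, 0, 1],
    [0, 0, 0, 0, 0, 0, 1],
    [0, 0, 0, 0, 0, 0, 1],
    [0, 0, 0, 0, 0, 0, 1],
    [0, 0, 0, 0, 0, 0, 1],
    [0, 0, 0, 0, 0, 0, 1]
  ],
  "force": 50
}}

```text
time_s: 4.95
eef_pos: [449.9, -279.9, 191.8]
tcp_rot: [0.438, 0.715, 0.465, 0.285]
force: [-1.0, -0.5, 0.7]
grip_width: 19.8
```

```bash
python3 - <<'E'
from h import *
st()
s=robot.state();q=s["tcp_rot"];R0=R.from_quat([q[1],q[2],q[3],q[0]])
l,az=.48,np.radians(-25);u=np.array([np.sin(l)*np.cos(az),np.sin(l)*np.sin(az),np.cos(l)])
print("u in tool",R0.inv().apply(u))
E
```

```text
t 4.95 q [-0.595  0.485 -0.86  -0.867  0.158 -0.082] F [-1.  -0.5  0.7] w 19.8
tcp [ 449.9 -279.9  191.8] grasp [ 576.1 -335.9  121.4] x [ 0.405  0.914 -0.   ] z [ 0.814 -0.361 -0.454]
u in tool [-0.00911322  0.99992333  0.00838391]
```

Request:
{"fn": "carry_out", "kwargs": {
  "moves": [
    [0, 0.008, 0, 0, 0, 0, 1],
    [0, 0.02, 0, 0, 0, 0, 1],
    [0, 0.035, 0, 0, 0, 0, 1],
    [0, 0.05, 0, 0, 0, 0, 1],
    [0, 0.065, 0, 0, 0, 0, 1],
    [0, 0.08, 0, 0, 0, 0, 1],
    [0, 0.095, 0, 0, 0, 0, 1],
    [0, 0.11, 0, 0, 0, 0, 1],
    [0, 0.125, 0, 0, 0, 0, 1],
    [0, 0.14, 0, 0, 0, 0, 1]
  ]
}}

```text
time_s: 6.2
eef_pos: [508.3, -305.4, 317.2]
tcp_rot: [0.438, 0.715, 0.465, 0.285]
force: [0.1, -0.3, -0.8]
grip_width: 19.6
```

```bash
python3 - <<'E'
from h import *
st()
for n in ("scene","top"):
  for q in ("crock","spatula"):
    for t in robot.trace(n,q) if robot.snapshot(n) is not None else []:
        ys,xs=np.nonzero(t["pixels"]); print(n,q,round(t["confidence"],2),xs.min(),xs.max(),ys.min(),ys.max())
E
```

```text
t 6.2 q [-0.571  0.266 -0.604 -0.392  0.138 -0.071] F [ 0.1 -0.3 -0.8] w 19.6
tcp [ 508.3 -305.4  317.2] grasp [ 634.6 -361.2  246.7] x [0.405 0.914 0.   ] z [ 0.814 -0.36  -0.455]
scene crock 0.97 318 342 205 241
scene spatula 0.81 310 330 121 193
top crock 0.9 390 423 257 283
top spatula 0.74 360 384 142 185
top spatula 0.36 202 229 247 272
```

```bash
python3 - <<'E'
from h import *
T=frame(-26,.2)*R.from_rotvec([0,0,1.55]); print(rel([560,-330,300],T))
E
```

```text
[0.0042, -0.0292, -0.0906, -0.2439, 0.1848, 1.5513]
```

Request:
{"fn": "carry_out", "kwargs": {
  "moves": [
    [0.004, 0.0, -0.02, -0.03, 0.02, 0.16, 1],
    [0.004, 0.0, -0.04, -0.05, 0.04, 0.33, 1],
    [0.004, -0.01, -0.06, -0.075, 0.055, 0.49, 1],
    [0.004, -0.02, -0.08, -0.1, 0.075, 0.65, 1],
    [0.004, -0.029, -0.09, -0.13, 0.095, 0.82, 1],
    [0.004, -0.029, -0.09, -0.155, 0.115, 0.98, 1],
    [0.004, -0.029, -0.09, -0.18, 0.135, 1.14, 1],
    [0.004, -0.029, -0.09, -0.205, 0.155, 1.3, 1],
    [0.004, -0.029, -0.09, -0.23, 0.175, 1.46, 1],
    [0.004, -0.029, -0.09, -0.244, 0.185, 1.551, 1]
  ]
}}

```text
time_s: 7.85
eef_pos: [424.1, -263.9, 330.9]
tcp_rot: [0.148, 0.755, -0.167, 0.616]
force: [0.0, 0.4, -2.2]
grip_width: 20.2
```

```bash
python3 - <<'E'
from h import *
st()
T=frame(-28,0)*R.from_rotvec([0,0,np.pi]); print(rel([548,-324,275],T))
E
```

```text
t 7.85 q [-0.592  0.193 -0.924 -0.916  0.135  1.526] F [ 0.   0.4 -2.2] w 20.2
tcp [ 424.1 -263.9  330.9] grasp [ 560.7 -330.6  300.3] x [ 0.185 -0.07   0.98 ] z [ 0.881 -0.43  -0.197]
[-0.0581, -0.0068, -0.0059, 0.1276, 0.1845, 1.5862]
```

Request:
{"fn": "carry_out", "kwargs": {
  "moves": [
    [0, 0, 0, 0.01, 0.015, 0.16, 1],
    [0, 0, 0, 0.025, 0.035, 0.32, 1],
    [-0.01, 0, 0, 0.035, 0.055, 0.48, 1],
    [-0.02, -0.005, 0, 0.05, 0.075, 0.64, 1],
    [-0.03, -0.006, -0.005, 0.065, 0.095, 0.8, 1],
    [-0.04, -0.007, -0.006, 0.08, 0.11, 0.96, 1],
    [-0.05, -0.007, -0.006, 0.09, 0.13, 1.12, 1],
    [-0.058, -0.007, -0.006, 0.1, 0.15, 1.28, 1],
    [-0.058, -0.007, -0.006, 0.115, 0.17, 1.44, 1],
    [-0.058, -0.007, -0.006, 0.128, 0.185, 1.586, 1]
  ]
}}

```text
time_s: 9.1
eef_pos: [411.4, -251.4, 275.1]
tcp_rot: [-0.365, 0.364, -0.606, 0.606]
force: [0.5, -0.5, -1.0]
grip_width: 19.6
```

```bash
python3 - <<'E'
from h import *
st()
ims=[]
for n,(x,y) in {"scene":(250,80),"top":(290,130)}.items():
    im=robot.snapshot(n)[:,:,::-1]; ims.append(cv2.resize(im[y:y+175,x:x+130],(390,525),interpolation=cv2.INTER_CUBIC))
cv2.imwrite("pics/c3.png",np.hstack(ims))
g=np.array([548,-324,275.])
print(proj("scene",[g,g+[0,0,127],g-[0,0,108]]).round(1).tolist(), proj("top",[g,g+[0,0,127],g-[0,0,108]]).round(1).tolist())
E
```

```text
t 9.1 q [-0.571  0.53  -1.058 -1.588  0.083  3.142] F [ 0.5 -0.5 -1. ] w 19.6
tcp [ 411.4 -251.4  275.1] grasp [ 548.3 -324.   275.2] x [-0.469 -0.883 -0.   ] z [ 0.883 -0.469  0.001]
[[333.1, 153.8], [335.1, 110.8], [331.5, 188.0]] [[352.7, 207.0], [362.5, 195.7], [345.8, 214.8]]
```

View pics/c3.png

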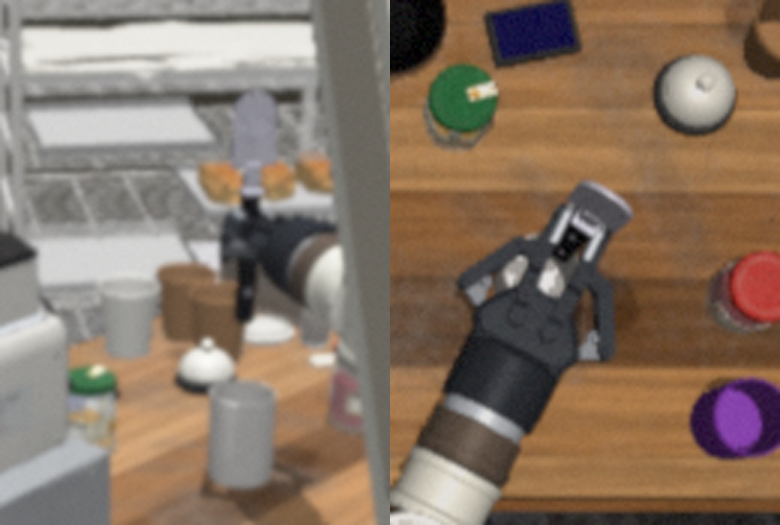

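The pictures show the spatula upright with the blade up: tip at scene (336,111), handle end at (332,185), both within 1 to 3 px of the prediction. Joint 6 is at its stop and joint 3 is close to its own, so I'll fit the arm's kinematics before descending.

```bash
python3 - <<'E'
from h import *
from scipy.optimize import least_squares
Q=np.array([[-1.173,.2414,.0037,1.3352,0,1.5708],[-.555,-.184,-.693,.13,-.143,.419],[-.652,.253,-1.062,-.837,.203,-.097],[-.594,.483,-.856,-.866,.158,-.081],[-.571,.266,-.604,-.392,.138,-.071],[-.592,.193,-.924,-.916,.135,1.526],[-.571,.53,-1.058,-1.588,.083,3.142]])
X=np.array([[193.6,-460.7,403.8],[364.4,-247.7,404.8],[360.4,-242,236.1],[451.7,-280.4,193.7],[508.3,-305.4,317.2],[424.1,-263.9,330.9],[411.4,-251.4,275.1]])
def fk(p,q):
    L1,a1,L2,a2,L3,L4,r0,z0=p; j1,j2,j3,j4,j5,_=q
    A=j2+a1;B=j2-j3+a2;c=j2-j3+j4
    r=r0+L1*np.sin(A)+L2*np.cos(B)+(L3+L4*np.cos(j5))*np.cos(c); z=z0+L1*np.cos(A)-L2*np.sin(B)-(L3+L4*np.cos(j5))*np.sin(c)
    t=L4*np.sin(j5); return np.array([r*np.cos(j1)-t*np.sin(j1),r*np.sin(j1)+t*np.cos(j1),z])
best=min((least_squares(lambda p:np.concatenate([fk(p,q)-x for q,x in zip(Q,X)]),[300,a,300,b,50,50,0,z]) for a in(0,.3) for b in(0,.5) for z in(150,300)),key=lambda s:s.cost)
p=best.x; print(p.round(2),np.abs(best.fun).max().round(2))
for off in (140,100,60,30,0):
    T=frame(-28,.15); u=-T.apply([0,1,0]); u=u*np.sign(u[2]); g=np.array([557.5,-329,114.5])+off*u; t=g-155*T.apply([0,0,1])
    s=least_squares(lambda q:np.r_[fk(p,[q[0],q[1],q[2],q[3],q[4],0])-t,500*(q[1]-q[2]+q[3]-.15),500*(q[0]+q[4]-np.radians(-28))],[-.57,.5,-1,-1.5,.08])
    print(off,g.round(1),s.x.round(3),round(s.cost,2))
T=frame(-28,.15)*R.from_rotvec([0,0,np.pi-.03]); g=np.array([557.5,-329,114.5])
print(rel(g+140*u,T)); 
E
```

```text
[ 4.9394e+02 -0.0000e+00  3.9209e+02 -2.0000e-02  1.0187e+02  1.3024e+02
 -7.5000e-01  2.4095e+02] 0.35
140 [ 576.  -338.8  252.9] [-0.563  0.415 -0.951 -1.216  0.075] 0.0
100 [ 570.7 -336.   213.4] [-0.565  0.548 -0.983 -1.381  0.076] 0.0
60 [ 565.4 -333.2  173.8] [-0.566  0.691 -1.002 -1.543  0.077] 0.0
30 [ 561.5 -331.1  144.2] [-0.567  0.801 -1.007 -1.658  0.078] 0.0
0 [ 557.5 -329.   114.5] [-0.568  0.91  -1.003 -1.763  0.079] 0.0
[0.0001, -0.0009, 0.0331, -0.1505, -0.0013, -0.0255]
```

Request:
{"fn": "carry_out", "kwargs": {
  "moves": [
    [0, 0, 0.01, -0.05, 0, -0.026, 1],
    [0, 0, 0.02, -0.1, 0, -0.026, 1],
    [0, -0.001, 0.033, -0.15, 0, -0.026, 1],
    [0, -0.001, 0.033, -0.15, 0, -0.026, 1]
  ]
}}

```text
time_s: 9.7
eef_pos: [441.0, -267.1, 278.2]
tcp_rot: [0.328, -0.399, 0.643, -0.566]
force: [-0.2, -0.2, -0.1]
grip_width: 19.8
```

```bash
python3 - <<'E'
from h import *
st()
T=frame(-28,.15)*R.from_rotvec([0,0,np.pi-.03]); u=-T.apply([0,1,0]); print("u",u)
print(rel([576,-338.8,252.9],T))
w=robot.snapshot("wrist"); M=P("wrist")
s=robot.snapshot("scene"); c=cv2.resize(s[90:265,265:405],(336,420),interpolation=cv2.INTER_CUBIC)
cv2.imwrite("pics/w4.png",np.hstack([w[:,60:500],c])[:,:,::-1])
print("wrist mouth",proj(0,[[544,-322,95]],M).round(1), "end",proj(0,[np.array([576,-338.8,252.9])-108.5*u],M).round(1),proj("scene",[np.array([576,-338.8,252.9])-108.5*u]).round(1))
for t in robot.trace("wrist","crock"):
    ys,xs=np.nonzero(t["pixels"]); print(round(t["confidence"],2),xs.min(),xs.max(),ys.min(),ys.max())
E
```

```text
t 9.7 q [-0.563  0.412 -0.949 -1.216  0.072  3.101] F [-0.2 -0.2 -0.1] w 19.8
tcp [ 441.  -267.1  278.2] grasp [ 576.4 -339.2  255.8] x [-0.466 -0.884  0.03 ] z [ 0.873 -0.466 -0.144]
u [ 0.1459687  -0.04364093  0.98832616]
[-0.0001, 0.0022, -0.0001, -0.005, -0.0013, -0.0002]
wrist mouth [[268.6 577. ]] end [[277.1 482.4]] [[330.2 192.7]]
```

View pics/w4.png

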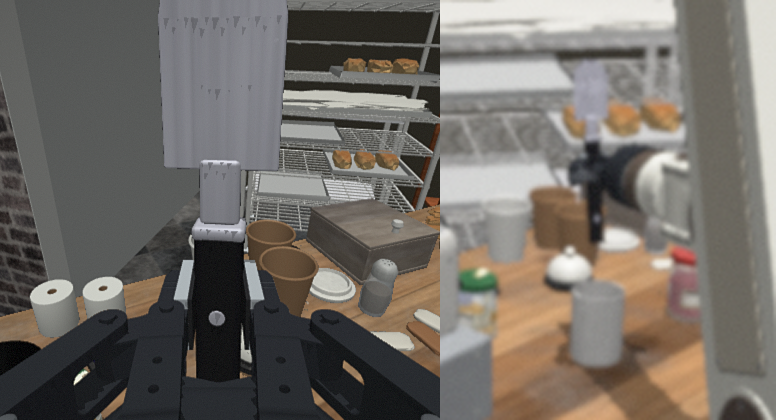

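```bash
python3 - <<'E'
from h import *
s=robot.state();q=s["tcp_rot"];R0=R.from_quat([q[1],q[2],q[3],q[0]])
g=s["eef_pos"]+155*R0.apply([0,0,1]); u=-R0.apply([0,1,0]); n=-R0.apply([0,0,1])
M=P("wrist")
for d in (26,30,34,38): print(d,"handle top near face",proj(0,[g+d*u+8*n],M).round(1).tolist(),"neck top/blade base",proj(0,[g+(d+20)*u+2*n],M).round(1).tolist())
E
```

```text
26 handle top near face [[277.2, 248.6]] neck top/blade base [[277.1, 193.5]]
30 handle top near face [[277.2, 238.8]] neck top/blade base [[277.1, 183.1]]
34 handle top near face [[277.1, 228.8]] neck top/blade base [[277.1, 172.5]]
38 handle top near face [[277.1, 218.6]] neck top/blade base [[277.1, 161.7]]
```

```bash
python3 - <<'E'
from h import *
s=robot.state();q=s["tcp_rot"];R0=R.from_quat([q[1],q[2],q[3],q[0]])
g=s["eef_pos"]+155*R0.apply([0,0,1]); u=-R0.apply([0,1,0]); n=-R0.apply([0,0,1]); x=R0.apply([1,0,0])
M=P("wrist")
C=-np.linalg.inv(M[:,:3])@M[:,3]; print("cam rel u,n",(C-g)@u,(C-g)@n)
for e in (-10,0,10):
  for d in (26,30,34):
    f=lambda a,b,c=0:proj(0,[g+(d+a)*u+(b+e)*n+c*x],M)[0]
    print(e,d,"near edge %.0f far edge %.0f blade base %.0f | handle w %.0f blade w %.0f"%(f(0,8)[1],f(0,-8)[1],f(20,2)[1],abs(f(0,8,10)[0]-f(0,8,-10)[0]),abs(f(20,2,22)[0]-f(20,2,-22)[0])))
E
```

```text
cam rel u,n 76.33271987185283 123.83250260374355
-10 26 near edge 239 far edge 226 blade base 188 | handle w 49 blade w 108
-10 30 near edge 230 far edge 217 blade base 178 | handle w 49 blade w 109
-10 34 near edge 220 far edge 209 blade base 168 | handle w 50 blade w 110
0 26 near edge 249 far edge 234 blade base 193 | handle w 53 blade w 116
0 30 near edge 239 far edge 225 blade base 183 | handle w 53 blade w 117
0 34 near edge 229 far edge 216 blade base 173 | handle w 54 blade w 119
10 26 near edge 260 far edge 243 blade base 200 | handle w 57 blade w 126
10 30 near edge 250 far edge 233 blade base 189 | handle w 58 blade w 127
10 34 near edge 239 far edge 223 blade base 178 | handle w 58 blade w 129
```

```bash
python3 - <<'E'
from h import *
T=frame(-28,.15)*R.from_rotvec([0,0,np.pi-.03]); g=np.array([558,-328,114.]); u=np.array([.139,-.057,.988])
for o in (143,60,30,10,0): print(o,rel(g+o*u,T))
E
```

```text
143 [-0.0032, -0.0021, 0.0008, -0.0017, -0.0014, -0.0005]
60 [-0.0044, 0.0808, 0.0007, -0.0017, -0.0014, -0.0005]
30 [-0.0048, 0.1108, 0.0006, -0.0017, -0.0014, -0.0005]
10 [-0.0051, 0.1308, 0.0006, -0.0017, -0.0014, -0.0005]
0 [-0.0053, 0.1408, 0.0006, -0.0017, -0.0014, -0.0005]
```

Request:
{"fn": "carry_out", "kwargs": {
  "moves": [
    [-0.003, 0.0, 0.001, 0, 0, 0, 1],
    [-0.003, 0.012, 0.001, 0, 0, 0, 1],
    [-0.004, 0.028, 0.001, 0, 0, 0, 1],
    [-0.004, 0.042, 0.001, 0, 0, 0, 1],
    [-0.004, 0.056, 0.001, 0, 0, 0, 1],
    [-0.004, 0.069, 0.001, 0, 0, 0, 1],
    [-0.004, 0.081, 0.001, 0, 0, 0, 1],
    [-0.004, 0.081, 0.001, 0, 0, 0, 1]
  ]
}}

```text
time_s: 10.85
eef_pos: [431.3, -259.9, 195.0]
tcp_rot: [0.327, -0.4, 0.645, -0.564]
force: [0.5, -0.0, -1.0]
grip_width: 20.0
```

```bash
python3 - <<'E'
from h import *
st()
ims=[]
for n,(x,y,w,h) in {"scene":(280,100,120,160),"top":(310,170,80,107)}.items():
    im=robot.snapshot(n)[:,:,::-1]; ims.append(cv2.resize(im[y:y+h,x:x+w],(390,520),interpolation=cv2.INTER_CUBIC))
cv2.imwrite("pics/c5.png",np.hstack(ims))
E
```

```text
t 10.85 q [-0.56   0.696 -1.001 -1.546  0.07   3.101] F [ 0.5 -0.  -1. ] w 20.0
tcp [ 431.3 -259.9  195. ] grasp [ 566.5 -332.   171.7] x [-0.466 -0.884  0.029] z [ 0.872 -0.465 -0.151]
```

View pics/c5.png

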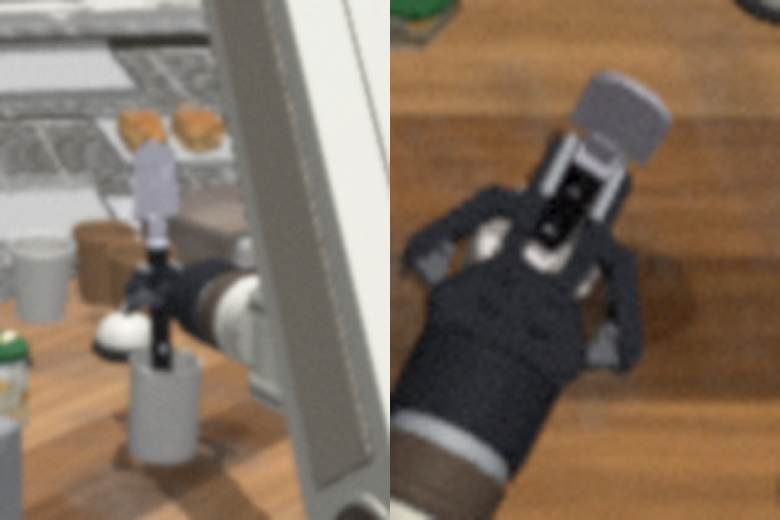

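The handle end (crop 160,368) is inside the mouth, slightly left of centre, and the force is near zero. Continuing down.

Request:
{"fn": "carry_out", "kwargs": {
  "moves": [
    [0, 0.01, 0, 0, 0, 0, 1],
    [0, 0.02, 0, 0, 0, 0, 1],
    [-0.001, 0.03, 0, 0, 0, 0, 1],
    [-0.001, 0.038, 0, 0, 0, 0, 1],
    [-0.001, 0.044, 0, 0, 0, 0, 1],
    [-0.001, 0.048, 0, 0, 0, 0, 1],
    [-0.001, 0.048, 0, 0, 0, 0, 1]
  ]
}}

```text
time_s: 11.82
eef_pos: [425.1, -257.3, 148.6]
tcp_rot: [0.327, -0.399, 0.644, -0.565]
force: [0.9, 0.4, -1.7]
grip_width: 19.6
```

```bash
python3 - <<'E'
from h import *
st()
E
```

```text
t 11.82 q [-0.563  0.869 -1.003 -1.724  0.072  3.101] F [ 0.9  0.4 -1.7] w 19.6
tcp [ 425.1 -257.3  148.6] grasp [ 560.3 -329.4  125.7] x [-0.467 -0.884  0.029] z [ 0.872 -0.466 -0.148]
```

Request:
{"fn": "carry_out", "kwargs": {
  "moves": [
    [0, 0.003, 0, 0, 0, 0, 1],
    [0, 0.005, 0, 0, 0, 0, 1],
    [0, 0.007, 0, 0, 0, 0, 1],
    [0, 0.008, 0, 0, 0, 0, 1],
    [0, 0.008, 0, 0, 0, 0, 1]
  ]
}}

```text
time_s: 12.45
eef_pos: [423.9, -256.9, 141.0]
tcp_rot: [0.327, -0.399, 0.644, -0.565]
force: [-0.4, 0.2, -1.3]
grip_width: 19.5
```

Request:
{"fn": "carry_out", "kwargs": {
  "moves": [
    [0, 0.001, 0, 0, 0, 0, 1],
    [0, 0.002, 0, 0, 0, 0, 1],
    [0, 0.002, 0, 0, 0, 0, 1]
  ]
}}

```text
time_s: 12.82
eef_pos: [423.6, -256.8, 139.1]
tcp_rot: [0.327, -0.399, 0.644, -0.565]
force: [0.6, -1.1, -0.9]
grip_width: 19.7
```

Request:
{"fn": "carry_out", "kwargs": {
  "moves": [
    [0, 0.001, 0, 0, 0, 0, 1],
    [0, 0.002, 0, 0, 0, 0, 1],
    [0, 0.002, 0, 0, 0, 0, 1]
  ]
}}

```text
time_s: 13.2
eef_pos: [423.3, -256.8, 137.0]
tcp_rot: [0.327, -0.399, 0.644, -0.565]
force: [0.6, 0.2, -1.2]
grip_width: 19.7
```

Request:
{"fn": "carry_out", "kwargs": {
  "moves": [
    [0, 0.001, 0, 0, 0, 0, 1],
    [0, 0.0015, 0, 0, 0, 0, 1],
    [0, 0.0015, 0, 0, 0, 0, 1]
  ]
}}

```text
time_s: 13.58
eef_pos: [423.2, -256.7, 135.6]
tcp_rot: [0.327, -0.399, 0.644, -0.565]
force: [-0.5, 0.8, -1.1]
grip_width: 19.7
```

Request:
{"fn": "carry_out", "kwargs": {
  "moves": [
    [0, 0.001, 0, 0, 0, 0, 1],
    [0, 0.0015, 0, 0, 0, 0, 1],
    [0, 0.0015, 0, 0, 0, 0, 1]
  ]
}}

```text
time_s: 13.95
eef_pos: [423.1, -256.7, 134.6]
tcp_rot: [0.328, -0.399, 0.643, -0.565]
force: [0.2, 0.8, 1.3]
grip_width: 19.8
```

Request:
{"fn": "carry_out", "kwargs": {
  "moves": [
    [0, 0.001, 0, 0, 0, 0, 1],
    [0, 0.001, 0, 0, 0, 0, 1]
  ]
}}

```text
time_s: 14.2
eef_pos: [423.2, -256.8, 134.1]
tcp_rot: [0.328, -0.399, 0.643, -0.566]
force: [0.0, 0.2, 6.4]
grip_width: 19.6
```

```bash
python3 - <<'E'
from h import *
st(); 
im=robot.snapshot("scene"); cv2.imwrite("pics/pre.png",im[:,:,::-1])
t=robot.trace("scene","crock")[0]; ys,xs=np.nonzero(t["pixels"]); print(xs.min(),xs.max(),ys.min(),ys.max())
print(robot.state()["force"])
E
```

```text
t 14.2 q [-0.565  0.925 -0.999 -1.779  0.074  3.101] F [0.  0.2 6.4] w 19.6
tcp [ 423.2 -256.8  134.1] grasp [ 558.5 -328.9  111.7] x [-0.467 -0.884  0.03 ] z [ 0.873 -0.466 -0.144]
320 340 215 241
[ 0.52092189 -0.66013898  5.5764221 ]
```

Contact is on the floor: about 6 N, purely vertical, at the expected height. Opening gradually.

Request:
{"fn": "carry_out", "kwargs": {
  "moves": [
    [0, 0, 0, 0, 0, 0, 0.74],
    [0, 0, 0, 0, 0, 0, 0.72],
    [0, 0, 0, 0, 0, 0, 0.68],
    [0, 0, 0, 0, 0, 0, 0.6],
    [0, 0, 0, 0, 0, 0, 0.45],
    [0, 0, 0, 0, 0, 0, 0.3],
    [0, 0, 0, 0, 0, 0, 0.15],
    [0, 0, 0, 0, 0, 0, 0],
    [0, 0, 0, 0, 0, 0, 0],
    [0, 0, 0, 0, 0, 0, 0]
  ]
}}

```text
time_s: 15.55
eef_pos: [422.8, -256.6, 133.2]
tcp_rot: [0.327, -0.399, 0.644, -0.565]
force: [-0.6, -0.9, -0.9]
grip_width: 85.3
```

```bash
python3 - <<'E'
from h import *
st()
w=robot.snapshot("wrist"); s=robot.snapshot("scene"); c=cv2.resize(s[100:260,280:400],(315,420),interpolation=cv2.INTER_CUBIC)
cv2.imwrite("pics/c6.png",np.hstack([w[:,60:500],c])[:,:,::-1])
# retreat kinematics
from scipy.optimize import least_squares
p=[493.94,0,392.09,-.02,101.87,130.24,-.75,240.95]
def fk(q):
    L1,a1,L2,a2,L3,L4,r0,z0=p; j1,j2,j3,j4,j5=q; A=j2+a1;B=j2-j3+a2;c=j2-j3+j4
    l=L3+L4*np.cos(j5); r=r0+L1*np.sin(A)+L2*np.cos(B)+l*np.cos(c); z=z0+L1*np.cos(A)-L2*np.sin(B)-l*np.sin(c); t=L4*np.sin(j5)
    return np.array([r*np.cos(j1)-t*np.sin(j1),r*np.sin(j1)+t*np.cos(j1),z])
g0=np.array([558.5,-328.9,111.7]); d=np.array([.883,-.469,0])
for b,up,pi in ((20,3,.15),(40,8,.2),(60,15,.3),(80,30,.45),(110,60,.6)):
    T=frame(-28,pi); t=g0-b*d+[0,0,up]-155*T.apply([0,0,1])
    f=least_squares(lambda q:np.r_[fk(q)-t,500*(q[1]-q[2]+q[3]-pi),500*(q[0]+q[4]-np.radians(-28))],[-.57,.9,-1,-1.7,.08])
    print(b,up,pi,f.x.round(3),rel(g0-b*d+[0,0,up],T*R.from_rotvec([0,0,np.pi-.03])))
E
```

```text
t 15.55 q [-0.565  0.926 -1.    -1.777  0.074  3.101] F [-0.6 -0.9 -0.9] w 85.3
tcp [ 422.8 -256.6  133.2] grasp [ 558.1 -328.7  110.3] x [-0.467 -0.884  0.029] z [ 0.873 -0.466 -0.148]
20 3 0.15 [-0.571  0.934 -1.051 -1.835  0.082] [0.0002, -0.0017, -0.02, -0.0017, -0.0015, -0.0004]
40 8 0.2 [-0.575  0.868 -1.106 -1.775  0.087] [0.0005, -0.0114, -0.0403, -0.0517, -0.003, -0.0005]
60 15 0.3 [-0.58   0.692 -1.145 -1.537  0.091] [0.0012, -0.0308, -0.0595, -0.1517, -0.006, -0.0005]
80 30 0.45 [-0.583  0.378 -1.114 -1.042  0.095] [0.0022, -0.0653, -0.0763, -0.3016, -0.0104, -0.0006]
110 60 0.6 [-0.589  0.065 -1.025 -0.49   0.101] [0.0036, -0.1121, -0.1018, -0.4515, -0.0149, -0.0007]
```

View pics/c6.png

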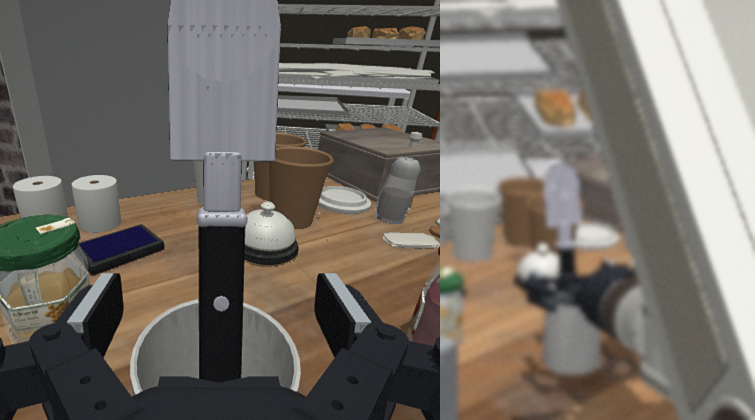

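The wrist view shows the spatula leaning away and free of the open fingers (handle at column ~220, pads at 100 and 340), standing in the crock with the blade up. Next is a retreat path that stays clear of joint 3's stop.

```bash
python3 - <<'E'
from h import *
from scipy.optimize import least_squares
p=[493.94,0,392.09,-.02,101.87,130.24,-.75,240.95]
def fk(q):
    L1,a1,L2,a2,L3,L4,r0,z0=p; j1,j2,j3,j4,j5=q; A=j2+a1;B=j2-j3+a2;c=j2-j3+j4
    l=L3+L4*np.cos(j5); r=r0+L1*np.sin(A)+L2*np.cos(B)+l*np.cos(c); z=z0+L1*np.cos(A)-L2*np.sin(B)-l*np.sin(c); t=L4*np.sin(j5)
    return np.array([r*np.cos(j1)-t*np.sin(j1),r*np.sin(j1)+t*np.cos(j1),z])
g0=np.array([558.1,-328.7,110.3]); d=np.array([.883,-.469,0])
for b,up,pi in ((10,8,.2),(20,20,.3),(28,32,.4),(38,45,.5),(50,60,.6),(65,75,.65),(85,95,.7),(110,110,.75),(130,130,.8)):
    T=frame(-28,pi); t=g0-b*d+[0,0,up]-155*T.apply([0,0,1])
    f=least_squares(lambda q:np.r_[fk(q)-t,500*(q[1]-q[2]+q[3]-pi),500*(q[0]+q[4]-np.radians(-28))],[-.57,.9,-1,-1.7,.08])
    print(b,up,pi,f.x.round(3)[2],rel(g0-b*d+[0,0,up],T*R.from_rotvec([0,0,np.pi-.03])))
E
```

```text
10 8 0.2 -1.031 [0.0006, -0.0144, -0.0108, -0.0517, -0.003, -0.0005]
20 20 0.3 -1.042 [0.0014, -0.0402, -0.0209, -0.1517, -0.006, -0.0005]
28 32 0.4 -1.016 [0.0022, -0.066, -0.0275, -0.2516, -0.0089, -0.0006]
38 45 0.5 -0.966 [0.0029, -0.0922, -0.0347, -0.3516, -0.0119, -0.0007]
50 60 0.6 -0.897 [0.0038, -0.1195, -0.0427, -0.4515, -0.0149, -0.0007]
65 75 0.65 -0.866 [0.0044, -0.139, -0.0562, -0.5015, -0.0164, -0.0008]
85 95 0.7 -0.829 [0.0051, -0.1625, -0.0751, -0.5515, -0.0179, -0.0008]
110 110 0.75 -0.803 [0.0057, -0.1802, -0.0978, -0.6015, -0.0193, -0.0008]
130 130 0.8 -0.753 [0.0064, -0.2033, -0.1159, -0.6515, -0.0208, -0.0009]
```

Request:
{"fn": "carry_out", "kwargs": {
  "moves": [
    [0.001, -0.014, -0.011, -0.052, 0, 0, 0],
    [0.001, -0.04, -0.021, -0.15, -0.005, 0, 0],
    [0.002, -0.066, -0.028, -0.25, -0.01, 0, 0],
    [0.003, -0.092, -0.035, -0.35, -0.012, 0, 0],
    [0.004, -0.12, -0.043, -0.45, -0.015, 0, 0],
    [0.004, -0.139, -0.056, -0.5, -0.016, 0, 0],
    [0.005, -0.162, -0.075, -0.55, -0.018, 0, 0],
    [0.006, -0.18, -0.098, -0.6, -0.02, 0, 0],
    [0.006, -0.203, -0.116, -0.65, -0.02, 0, 0],
    [0.006, -0.203, -0.116, -0.65, -0.02, 0, 0]
  ]
}}

```text
time_s: 16.9
eef_pos: [348.2, -216.7, 353.7]
tcp_rot: [0.19, -0.488, 0.786, -0.328]
force: [0.0, -0.1, 0.7]
grip_width: 85.4
```

```bash
python3 - <<'E'
from h import *
st()
w=robot.snapshot("wrist"); s=robot.snapshot("scene"); c=cv2.resize(s[100:260,280:400],(315,420),interpolation=cv2.INTER_CUBIC)
cv2.imwrite("pics/c7.png",np.hstack([w[:,60:500],c])[:,:,::-1])
E
```

```text
t 16.9 q [-0.576 -0.17  -0.751  0.213  0.06   3.05 ] F [ 0.  -0.1  0.7] w 85.4
tcp [ 348.2 -216.7  353.7] grasp [ 444.2 -267.9  243.3] x [-0.451 -0.892  0.021] z [ 0.619 -0.33  -0.712]
```

View pics/c7.png

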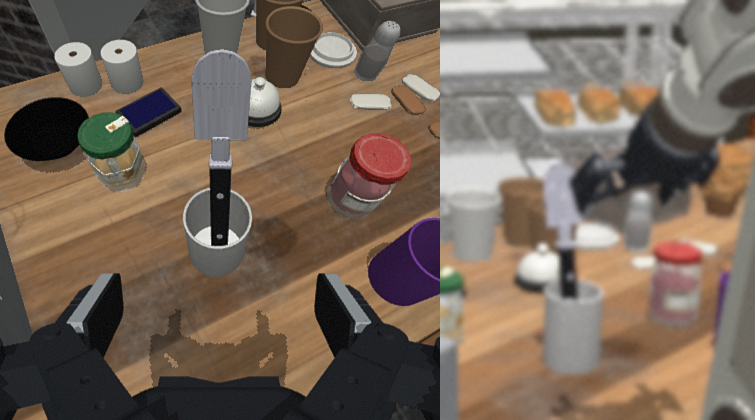

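The spatula stands in the crock with the handle down and the blade up, and the gripper is clear. I'll check once that the crock hasn't moved, then hand in.

```bash
python3 - <<'E'
from h import *
for k in range(2):
  robot.snapshot("scene")
  for q in ("crock","spatula"):
    t=robot.trace("scene",q)[0]; ys,xs=np.nonzero(t["pixels"]); print(q,xs.min(),xs.max(),ys.min(),ys.max())
st(); print(robot.close_job())
E
```

```text
crock 319 341 208 241
spatula 319 333 162 213
crock 318 341 207 241
spatula 321 332 162 213
t 17.3 q [-0.576 -0.164 -0.754  0.213  0.06   3.05 ] F [ 0.3 -0.6  1.2] w 85.0
tcp [ 348.  -216.6  350. ] grasp [ 443.3 -267.3  238.7] x [-0.451 -0.892  0.02 ] z [ 0.614 -0.327 -0.718]
the job is handed in; nothing more can be done
None
```

The spatula now stands in the steel crock with the handle down and the blade up, and the job was handed in at 17.3 s of the 54 s limit. I gripped it by the handle, pulled it out along its own axis and turned it end for end. Then I lowered it until it touched the crock floor (about 6 N, straight up), opened the gripper slowly and backed away.

**Last checks:**
- The wrist and scene pictures show the handle in the crock, with the spatula leaning lightly away from the robot and the gripper clear of everything.
- The crock's outline in the scene camera matches the starting one within a pixel (columns 318–341, bottom row 241). Two repeat readings of crock and spatula agreed within a pixel or two.
- The jars looked undisturbed in the last pictures. I did not re-measure any bystander, and the espresso cup and card terminal were outside the last pictures I viewed.

**What disagreed:**
- My estimates of the grip point along the handle differed by up to about 8 mm. The floor contact height settled it at about 106 mm from the handle's end.
- During the turn, joint 6 briefly read 3.142, which is its range limit, so I backed it off at once.

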